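# Hang the wall caddy on its hook and press it to the sprung fence for screwing

## Robot

A 7-joint arm with a two-finger parallel gripper is mounted at the origin on a cart in front of the work surface, level with it; the furniture and walls round the work are solid. World frame = base frame: x ahead of the robot, y to its left, z up, the work surface at z = 0. Lengths are in m, angles in rad, forces in N, time in s.
With the tool pointing down it reaches from about 0.375 to 0.925 m from the base axis. Payload 3.1 kg.
Tool frame: the origin (TCP) lies on the centre line of the jaws, within the pads' length; the fingertips stand 11 mm ahead of it and the grasp point (between the pads) lies 8 mm behind it; z points along the fingers, y is the line along which they close (so a half turn about z gives the same grasp; the last joint's range is limited). The gripper opens to 85 mm and grips with 20 to 120 N. Pads are 22 mm wide; open, the fingers measure 114 mm over their backs; the gripper's body (76 mm by 85 mm) begins 54 mm behind the grasp point. The pads swing forward as they close: fully open they stand 13 mm farther back than shut.
Start: joints at [1.074, 0.383, 0.044, 1.598, -0.018, 1.161, -0.05], TCP at [0.252, -0.599, 0.242] pointing down, gripper open.
Joint ranges: [-2.61, 2.61], [-0.41, 2.15], [-1.48, 1.57], [0, 2.5], [-1.57, 4.71], [0.05, 1.97], [-2.85, 2.85]. Speed limits (rad/s): [2.79, 2.79, 3.14, 3.14, 3.14, 3.14, 3.14].

## Interface

Orientations are given as a unit quaternion [x, y, z, w].
In Python, from rig import r gives the robot as it stands. The module is installed in compiled form; this text tells all that it offers.
- The arm moves only by the tool move_arm, never from a script. Its argument "targets" is text: rows parted by semicolons, each of 7 numbers parted by spaces: the turn, a rotation vector about the world's x, y, z in units of 45 degrees (1.0 is 45 degrees), then the shift along the world's x, y, z in units of 800 mm (1.0 is 800 mm), then the opening, from 0 (shut) to 1 (fully open). In form: rx ry rz tx ty tz claw; .... A call has 1 to 8 rows; each row is the pose to reach, as a shift and turn from the pose commanded when the call began; what a row does not reach only later rows make up. A row lasts 1/10 s, in which the tool goes at most 50 mm and 8.59 degrees, less where a joint would pass 70% of its speed; a pose out of reach is approached as far as the arm can. A call with a number of a shift or a turn outside -1 to 1 is refused whole. A call with a gripper value outside its range is refused whole. The fingers move at their own pace and stop on an object; "squeeze" is the grip in N (left out, the last holds). Time passes only in rows, so rows that repeat a pose let the fingers close. It gives the time, the measured TCP pose, the force, the opening and the grip force at its end, in the units of the state.
- r.observe(): the state, without advancing time (a new reading comes with each control period).
- r.read_camera(name): name is "side" or "top"; returns a dict with "color" (480x640x3 uint8, red, green, blue), "z_map" (480x640 float32, m along the optical axis (not along the pixel's ray), 0 where there is no reading), "vertical_fov" (degrees; the focal length in pixels is half the picture's height over the tangent of half this angle, whatever the lens; pixels are square), "cx", "cy" (the principal point, pixels), "dist_coeffs" ([k1, k2, p1, p2, k3] as OpenCV has them; the pictures are not rectified), "cam_to_world" (4x4, takes a point from camera to world coordinates). Camera axes: x right, y down, z forward; pixel columns grow to the right and rows downward; lengths in m; the calibration is good to about 2 mm. A picture is of the moment at which its call begins.
- r.hand_in(): hands the job in; it is judged then, once.
The state is a dict: "time_s": time; "q": joint angles; "dq": joint speeds; "joint_efforts": joint torques, N m; "tool_pos": TCP position; "tool_rot": TCP orientation; "force": force on the tool from outside, world axes, zero at the start; "wrist_torque": the same for the moment, N m; "finger_gap": opening from 0.0 (shut) to 1.0 (fully open); "gripper_force": force on a finger pad.
Only numpy, scipy, OpenCV 4.12 (cv2) and the standard library are available. Lean on these libraries where they do the work, as an engineer would, in place of code of your own. Each camera call takes 0.05 s, during which the arm holds its last target. There are 200 camera calls.

## Task

Please be my third hand: pick up the small plywood caddy, hang it by the handle bar of its back wall on the hook of the assembly jig, then press it square and upright against the jig's sprung metal fence with a steady force of about 10 N, so that the fence's pointers stand between the two marks on the side rails, without pushing the fence near its end stop or touching the jig yourself. Finish while still holding it pressed there, perfectly still, handle resting on the hook, so that I can drive the screws. Leave the other things on the worktop where they stand.

Things in the scene. Friction and masses are not known exactly. Their poses are not given: they have to be found in the camera images.
- caddy: Small open-topped plywood wall caddy, 80 (x) x 60 (y) x 95 (z) mm, walls and floor 8 mm, 0.15 to 0.3 kg, loose, upright on the worktop. Origin: centre of its underside; z up; +x from its low front wall (75 mm high) to its back wall (outer face x = +40). The back and side walls are 95 mm high. Can be gripped from above across its 60 mm width. The hand-hole in the back wall: see point caddy_handle.
- caddy_handle (a point): Middle of the underside of the caddy's handle bar, 36 mm along x and 82 mm above the caddy's origin; axes as the caddy's. The bar, 13 mm high and 8 mm thick, is the top of the back wall over a rectangular hand-hole 44 mm wide (y) and 36 mm high (46 to 82 mm above the underside).
- jig: Fixed plywood assembly jig, 105 x 200 mm on plan, back post 134 mm high. Origin: on the worktop under the middle of the fence's front face at rest. +x points into the jig, away from the robot (the pressing direction), y left along the fence, z up. Side rails at y = +-92 mm (tops 64 mm high) each bear two dark cross marks, 11.5 and 21.5 mm behind the face's rest position.
- fence_face (a point): Centre of the front face (facing -x) of the jig's sprung aluminium fence plate, 160 (y) x 130 (z) x 10 mm, its faces from 18 to 148 mm high, this point 83 mm. Axes as the jig's; moves with the plate. Caddy hung and flush: its axes parallel to these, its origin at x = -40, y = 0, z = -15 mm from here. Small dark pointers flush with the face reach over the side rails to show the travel.
- hook_top (a point): On the steel hook at the top middle of the fence plate, moving with it: point on top of its level 8 mm round shaft, 12 mm in front of the plate's face, 150 mm above the worktop. The shaft runs 24 mm out (-x), then turns up; its tip ends 31 mm in front of the face, 9 mm above the shaft's top. All of the hook lies between 142 and 159 mm high, 8 mm wide: it passes through the caddy's hand-hole.
- fence (a joint): How far the fence plate is pressed back along the jig's x (m): 0 at rest (no preload), end stop at 0.032. Spring of 600 N/m (0.6 N per mm), lightly damped: 10 N is about 0.0167.
- utensil_pot: Fixed grey pot, 142 mm wide, 137 mm high, full of kitchen utensils that stand up to 350 mm above the worktop; it stands between the caddy and the jig, so a straight low carry would hit it. Its origin is on the worktop, 40 mm to the +y side of the pot's middle.
- tumbler: Clear tumbler, 77 wide, 91 high mm, loose; origin at the centre of its underside, z up. Leave it alone.
- honey_jar: Glass jar with a yellow lid, 64 wide, 87 high mm, loose; origin at the centre of its underside, z up. Leave it alone.
- blue_beaker: Plain beaker, 78 wide, 95 high mm, loose; origin at the centre of its underside, z up. Leave it alone.
- spice_jar: Spice jar with dark cap, 41 wide, 105 high mm, loose; origin at the centre of its underside, z up. Leave it alone.
- opener: Hand opener with dark handle lying flat, 174 x 41 x 20 mm, loose; origin at the centre of its underside, z up. Leave it alone.
- jar_white: Glass jar with pale contents, 76 wide, 94 high mm, loose; origin at the centre of its underside, z up. Leave it alone.
- sugar_pot: White lidded pot, 86 wide, 85 high mm, loose; origin at the centre of its underside, z up. Leave it alone.
Mind the look-alikes: they are no part of the job. Leave any red look-alike of the caddy alone.

How it is judged:
On the way, in this order (a step that is already met when the one before it is completed fails the run):
1. the caddy is lifted clear of the worktop (height (world z) of caddy above 0.03 m), for 0.1 s.
2. the hook is through the hand-hole and the handle bar hangs between the fence and the hook's tip, at the shaft (x of caddy in the frame of fence_face between -0.058 and -0.037 m and y of caddy in the frame of fence_face between -0.016 and 0.016 m and z of caddy in the frame of fence_face between -0.018 and -0.007 m and angle between caddy's own z axis and vertical below 0.12 rad), for 0.2 s.
At the end, for the whole second after the job is handed in: Caddy hooked: bar -3 to +8 mm from shaft top, centred within 16 mm; back within 5 mm of the fence, square within 0.08 rad, upright within 0.12; fence in by 11.7 to 21.7 mm (7 to 13 N) and still (5 mm/s); fingers push or hold the caddy (3 N or more) and nothing of the robot touches the jig (x of caddy in the frame of fence_face between -0.045 and -0.036 m and y of caddy in the frame of fence_face between -0.016 and 0.016 m and z of caddy in the frame of fence_face between -0.018 and -0.007 m and angle between caddy's own z axis and vertical below 0.12 rad and angle between the x axis of caddy and the x axis of fence_face, either way round below 0.08 rad and value of joint fence between 0.0117 and 0.0217 m and velocity of joint fence between -0.005 and 0.005 m/s and linear speed of caddy below 0.01 m/s and contact force between caddy and jig above 5 N and contact force between the fingers and caddy above 3 N and not (contact force between any of the arm, the fingers and jig above 0.5 N)); the arm keeps its last pose, push and grip.
It fails at once if the fence is pushed near its end stop (29 mm, over 17 N) (value of joint fence above 0.029 m).
It fails at once if a bystander is disturbed (moved more than 30 mm) (distance of any of tumbler, honey_jar, blue_beaker, spice_jar, opener, jar_white, sugar_pot from where it was at the start of the episode above 0.03 m).
It fails at once if the robot pushes on the jig, its fence or its hook (contact force between any of the arm, the fingers and jig above 3 N).
It also fails if it takes over 54 s, if anything falls off the work surface, if the arm or the gripper's body presses on something with over 40 N, if the wrist force passes 120 N, or if a joint passes its speed limit or range.

## Working session

There is one attempt and no reset: what is moved stays moved. The work goes in short steps, Python scripts to look and compute and a tool call to move; the robot and the scene stay as the last step left them, time stands still between calls to the robot, and variables do not carry over. Pictures are saved under pics/ and viewed, at most 10 in all, crops included, and the job is handed in when it is done.

Besides the shell and the picture viewer there is one more tool, called after "Request:" in YAML: its name, and indented under it one key for each argument. move_arm: Moves the arm, as the interface text tells. Shifts and turns lie within -1 to 1; 1 stands for 800 mm of shift or 45 degrees of turn. Its arguments: {"type":"object","properties":{"targets":{"type":"string"},"squeeze":{"type":"number"}},"required":["targets"]}

```bash
mkdir -p pics
cat > h.py <<'E'
import numpy as np, cv2
from rig import r
def cam(n):
    c=r.read_camera(n); h=c["color"].shape[0]
    f=h/2/np.tan(np.radians(c["vertical_fov"])/2)
    c["K"]=np.array([[f,0,c["cx"]],[0,f,c["cy"]],[0,0,1.]]); c["D"]=np.array(c["dist_coeffs"],float); c["T"]=np.array(c["cam_to_world"]); return c
def rays(c,uv):
    p=cv2.undistortPoints(np.array(uv,float).reshape(-1,1,2),c["K"],c["D"]).reshape(-1,2)
    return np.c_[p,np.ones(len(p))]
def plane(c,uv,z):
    d=rays(c,uv)@c["T"][:3,:3].T; o=c["T"][:3,3]
    return o+d*((z-o[2])/d[:,2])[:,None]
def cloud(c):
    v,u=np.mgrid[0:480,0:640]; R=rays(c,np.c_[u.ravel(),v.ravel()])
    P=R*c["z_map"].ravel()[:,None]
    W=(P@c["T"][:3,:3].T+c["T"][:3,3]).reshape(480,640,3); W[c["z_map"]==0]=np.nan; return W
def save(n,img): cv2.imwrite("pics/"+n,cv2.cvtColor(img,cv2.COLOR_RGB2BGR))
E
python3 - <<'E'
from h import *
for n in("side","top"):
    c=cam(n); save(n+"0.png",c["color"]); W=cloud(c); np.savez(n+"0.npz",W=W,col=c["color"])
    print(n,c["T"].round(3).tolist(),c["K"][0,0],c["D"])
o=r.observe(); print(o)
E
```

```text
side [[-0.911, -0.22, 0.349, 0.11], [-0.412, 0.428, -0.804, 0.726], [0.028, -0.876, -0.481, 0.636], [0.0, 0.0, 0.0, 1.0]] 468.491353626507 [0.03909994 0.         0.         0.         0.        ]
top [[0.013, -0.993, 0.121, 0.354], [-1.0, -0.011, 0.022, -0.159], [-0.021, -0.122, -0.992, 1.137], [0.0, 0.0, 0.0, 1.0]] 459.0252900239967 [0.00951095 0.         0.         0.         0.        ]
{'time_s': 0.1, 'q': array([ 1.0741962 ,  0.38373909,  0.04384961,  1.59943732, -0.01789346,
        1.16118798, -0.04991383]), 'dq': array([ 3.92445188e-04, -1.63958231e-03,  9.38197670e-04, -2.98375657e-03,
        6.29455384e-04,  7.87126133e-05,  5.85484467e-05]), 'joint_efforts': array([ 2.34358253e-03, -4.34729433e+01,  1.02910336e+00, -2.50454468e+01,
        1.08346794e-02,  5.46396011e-03,  2.10646604e-06]), 'tool_pos': array([ 0.25207062, -0.59822915,  0.24101264]), 'tool_rot': array([ 9.80179323e-01,  1.98108756e-01, -3.01407741e-04, -1.15077742e-03]), 'force': array([-0.3594287 ,  0.34302472,  1.00945723]), 'wrist_torque': array([ 0.01329343,  0.05697256, -0.01074574]), 'gripper_force': 0.0, 'finger_gap': 0.999941736949722}
```

View pics/side0.png

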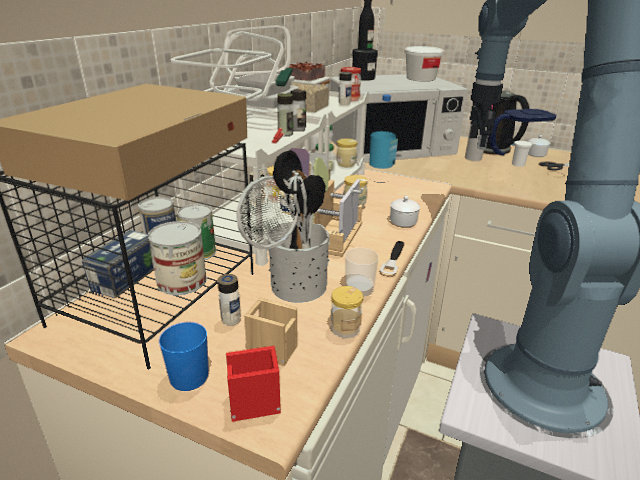

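View pics/top0.png

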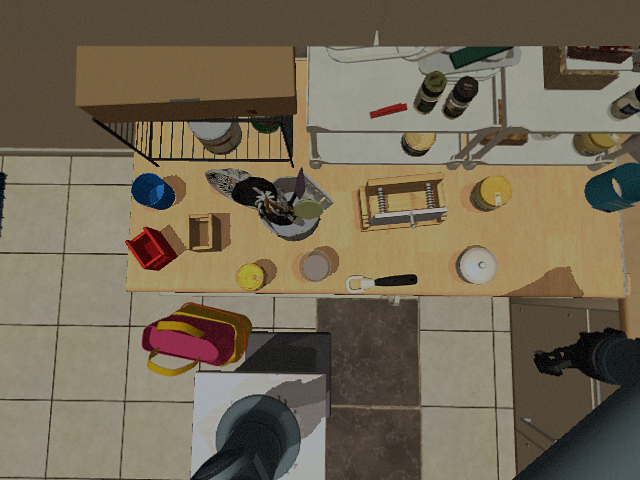

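The side view shows the plywood caddy at about (271,332) with the red look-alike below it at (253,383). The pot is at (299,260) and the jig behind it at (345,225). In the top view the caddy is at (205,232), the jig at (403,203) and the pot at (290,205).

Run:
```python
from h import *
d=np.load("top0.npz"); W=d["W"]; col=d["col"]
def reg(u0,u1,v0,v1): 
    m=np.zeros((480,640),bool); m[v0:v1,u0:u1]=1; return m
# caddy rim
m=reg(183,228,205,258)&(W[...,2]>0.06)&(W[...,2]<.12)
P=W[m]; print("caddy n",len(P), "z pct",np.percentile(P[:,2],[5,50,95]))
for lo,hi in((.085,.105),(.065,.083)):
    Q=P[(P[:,2]>lo)&(P[:,2]<hi)]; print(lo,len(Q),Q.min(0),Q.max(0))
Q=P[(P[:,2]>.085)]; print(cv2.minAreaRect((Q[:,:2]*1000).astype(np.float32)))
# jig
m=reg(350,455,165,240)
for lo,hi in((.13,.165),(.12,.14),(.055,.075),(.142,.17)):
    P=W[m&(W[...,2]>lo)&(W[...,2]<hi)]; print("jig",lo,hi,len(P),cv2.minAreaRect((P[:,:2]*1000).astype(np.float32)),np.percentile(P,[2,98],axis=0).round(4).tolist())
big=cv2.resize(col[165:265,175:460],None,fx=2.8,fy=2.8,interpolation=cv2.INTER_CUBIC); save("zt.png",big)
d=np.load("side0.npz"); save("zs.png",cv2.resize(d["col"][150:350,210:410],None,fx=3,fy=3,interpolation=cv2.INTER_CUBIC))
# surroundings heights
for nm,b in dict(utens=(200,335,160,245),red=(125,175,225,272),blue=(130,177,170,212),box=(75,297,45,165),shelf=(308,640,45,165)).items():
    P=W[reg(*b)&(W[...,2]>.03)]; print(nm,np.percentile(P,[1,99],axis=0).round(3).tolist())
```

```text
caddy n 619 z pct [0.06330832 0.0901666  0.09659865]
0.085 366 [0.44135872 0.10474311 0.08507518] [0.52281979 0.1679842  0.09971551]
0.065 195 [0.44181543 0.104186   0.06536902] [0.52306702 0.16089393 0.08290327]
((482.83917236328125, 136.3313446044922), (80.28978729248047, 59.90353775024414), 2.9904420375823975)
jig 0.13 0.165 953 ((548.2074584960938, -338.1023864746094), (120.43054962158203, 168.13351440429688), 6.091963291168213) [[0.5008, -0.4136, 0.1305], [0.6111, -0.2539, 0.1519]]
jig 0.12 0.14 686 ((562.6644897460938, -336.0204162597656), (91.58867645263672, 169.2405548095703), 6.118381023406982) [[0.512, -0.4129, 0.1212], [0.6121, -0.2515, 0.1374]]
jig 0.055 0.075 627 ((559.58447265625, -336.598388671875), (99.30088806152344, 198.11012268066406), 6.171748638153076) [[0.5048, -0.4348, 0.0565], [0.6024, -0.2367, 0.074]]
jig 0.142 0.17 405 ((507.9482116699219, -341.9473876953125), (39.54991149902344, 159.5301971435547), 6.109088897705078) [[0.4931, -0.4154, 0.1431], [0.5323, -0.2639, 0.155]]
utens [[0.467, -0.162, 0.035], [0.662, 0.132, 0.342]]
red [[0.396, 0.214, 0.032], [0.491, 0.301, 0.098]]
blue [[0.543, 0.222, 0.031], [0.618, 0.298, 0.097]]
box [[0.64, -0.099, 0.06], [0.753, 0.274, 0.624]]
shelf [[0.641, -0.816, 0.031], [0.832, -0.125, 0.623]]
```

View pics/zt.png

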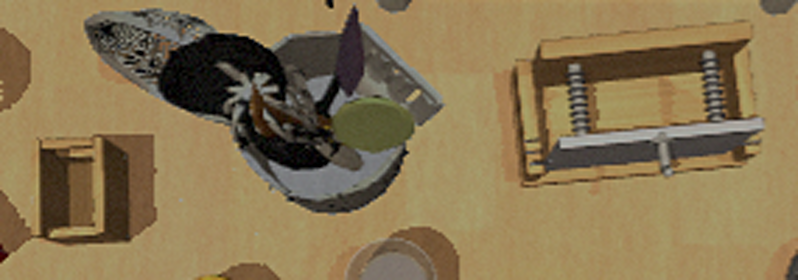

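View pics/zs.png

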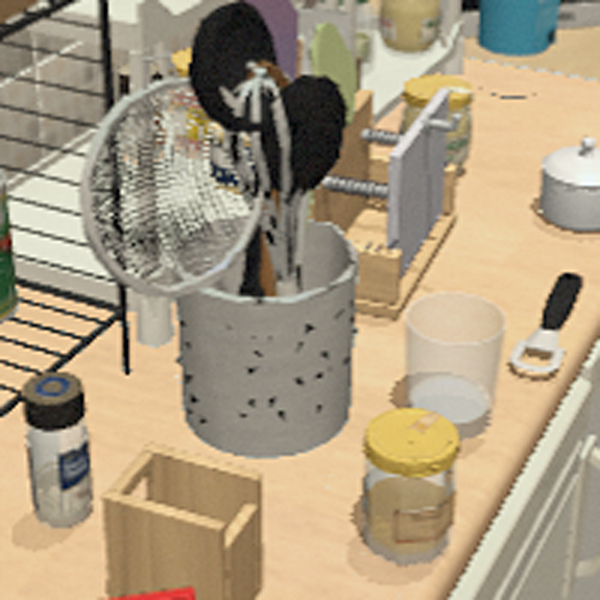

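The zoomed views show the caddy's hand-hole in the wall away from the robot (+x) and its low wall toward the robot. The hook is mid-fence at about (665,160) in the top crop, pointing toward the robot. Next I refine both poses.

Run:
```python
from h import *
for n in("top","side"):
    d=np.load(n+"0.npz"); W=d["W"].reshape(-1,3); W=W[~np.isnan(W[:,0])]
    a=np.radians(6.1); R=np.array([[np.cos(a),-np.sin(a)],[np.sin(a),np.cos(a)]]); o=np.array([.515,-.34])
    L=np.c_[(W[:,:2]-o)@R,W[:,2]]
    # face: z .08-.14, plane fit x = a+b*y
    m=(abs(L[:,1])<.075)&(L[:,2]>.07)&(L[:,2]<.14)&(L[:,0]>-.03)&(L[:,0]<.005)
    # hist
    print(n,"face hist",np.histogram(L[m,0],bins=np.arange(-.03,.006,.005))[0])
    F=L[m]; med=np.median(F[:,0]); F=F[abs(F[:,0]-med)<.006]
    A=np.c_[np.ones(len(F)),F[:,1],F[:,2]-.083]; print(len(F),np.linalg.lstsq(A,F[:,0],rcond=None)[0])
    m=(abs(L[:,1])<.1)&(L[:,2]>.144)&(L[:,2]<.152)&(abs(L[:,0])<.025); T=L[m]; pc=np.percentile(T,[1,50,99],axis=0); print("top edge",m.sum(),pc.round(4).tolist())
    H=L[(abs(L[:,1])<.03)&(L[:,2]>.14)&(L[:,2]<.165)&(L[:,0]>-.06)&(L[:,0]<med-.005)]; 
    if len(H): print("hook",len(H),H.min(0),np.median(H,0),H.max(0))
    m=(abs(L[:,1])<.12)&(L[:,2]>.055)&(L[:,2]<.07)&(L[:,0]>-.04)&(L[:,0]<.11); T=L[m]
    print("rail y",np.percentile(T[:,1],[.5,99.5]),"x",np.percentile(T[:,0],[.5,99.5]))
    # caddy
    a=np.radians(3); R=np.array([[np.cos(a),-np.sin(a)],[np.sin(a),np.cos(a)]]); C=np.c_[(W[:,:2]-[.483,.136])@R,W[:,2]]
    m=(abs(C[:,0])<.05)&(abs(C[:,1])<.04)&(C[:,2]>.015)&(C[:,2]<.11); C=C[m]
    print("caddy bounds",np.percentile(C,[.5,99.5],axis=0).round(4).tolist())
    for lo,hi in((-.042,-.034),(.033,.041)):
        q=C[(C[:,0]>lo)&(C[:,0]<hi)&(abs(C[:,1])<.02)]; print(" wall",lo,len(q),np.percentile(q[:,2],[50,90,98]) if len(q) else 0)
    for s in(-1,1):
        q=C[(C[:,1]*s>.024)&(C[:,1]*s<.034)&(C[:,2]>.088)]
        if len(q)>20: print(" side slope",s,len(q),np.polyfit(q[:,0],q[:,1],1))
```

```text
top face hist [  0   0   0   0   0   0 257]
257 [ 0.0025654  -0.0006644  -0.00079014]
top edge 372 [[-0.018, -0.0788, 0.1442], [0.0065, -0.0009, 0.1474], [0.0123, 0.0771, 0.1517]]
hook 40 [-0.02699397 -0.0049435   0.14478289] [-0.0142594  -0.00060694  0.15002353] [-0.00289816  0.00273771  0.16068484]
rail y [-0.09966049  0.09753418] x [-0.00473529  0.09346107]
caddy bounds [[-0.0403, -0.0299, 0.0158], [0.0389, 0.0301, 0.0981]]
 wall -0.042 82 [0.07216601 0.07696645 0.07869737]
 wall 0.033 75 [0.09232564 0.09550251 0.09767146]
 side slope -1 89 [ 0.00929249 -0.02728281]
 side slope 1 98 [-0.00620842  0.02715858]
side face hist [  0   0   0   0   0 306  34]
340 [-0.00077354  0.00731526 -0.00024897]
top edge 130 [[-0.0229, -0.0753, 0.1442], [0.0012, 0.0017, 0.1481], [0.0086, 0.0766, 0.1514]]
hook 35 [-0.0307175  -0.00735822  0.1427721 ] [-0.02161765 -0.00144182  0.14913555] [-0.00630102  0.00376645  0.16005898]
rail y [-0.10071253  0.09779659] x [-0.00898367  0.07554301]
caddy bounds [[-0.0421, -0.0294, 0.0166], [0.0375, 0.0311, 0.0969]]
 wall -0.042 266 [0.05135736 0.07500024 0.07615444]
 wall 0.033 33 [0.09526303 0.09625265 0.09763585]
 side slope -1 103 [ 0.00620457 -0.02670796]
 side slope 1 209 [0.00245013 0.02797739]
```

Request:
move_arm:
  targets: "0 0 -0.1 0.02 0.05 0.05 1;0 0 -0.2 0.04 0.1 0.09 1;0 0 -0.3 0.06 0.15 0.13 1;0 0 -0.44 0.08 0.2 0.17 1;0 0 -0.44 0.1 0.25 0.2 1;0 0 -0.44 0.12 0.3 0.23 1;0 0 -0.44 0.14 0.34 0.25 1;0 0 -0.44 0.15 0.375 0.275 1"

```text
time_s: 0.9
tool_pos: [0.3735, -0.2957, 0.4627]
tool_rot: [1.0, 0.028, -0.0, -0.0]
force: [0.5, -0.3, 0.6]
finger_gap: 0.997
gripper_force: 0.0
```

Request:
move_arm:
  targets: "0 0 0 0.01 0.06 0 1;0 0 0 0.02 0.12 0 1;0 0 0 0.03 0.18 0 1;0 0 0 0.04 0.24 0 1;0 0 0 0.05 0.3 0 1;0 0 0 0.07 0.36 0 1;0 0 0 0.09 0.42 0 1;0 0 0 0.115 0.475 0 1"

```text
time_s: 1.7
tool_pos: [0.4639, 0.0833, 0.4623]
tool_rot: [1.0, 0.027, 0.0, 0.0]
force: [0.5, -1.3, -0.1]
finger_gap: 0.998
gripper_force: 0.0
```

Request:
move_arm:
  targets: "0 0 0 0.0225 0.065 0 1;0 0 0 0.0225 0.065 -0.05 1;0 0 0 0.0225 0.065 -0.11 1;0 0 0 0.0225 0.065 -0.17 1;0 0 0 0.0225 0.065 -0.23 1;0 0 0 0.0225 0.065 -0.29 1;0 0 0 0.0225 0.065 -0.29 1;0 0 0 0.0225 0.065 -0.29 1"

```text
time_s: 2.5
tool_pos: [0.4819, 0.133, 0.2302]
tool_rot: [1.0, 0.027, -0.001, -0.0]
force: [0.5, 0.2, 1.1]
finger_gap: 0.998
gripper_force: 0.0
```

Request:
move_arm:
  targets: "0 0 0 0 0.004 -0.04 1;0 0 0 0 0.004 -0.08 1;0 0 0 0 0.004 -0.12 1;0 0 0 0 0.004 -0.16 1;0 0 0 0 0.004 -0.19 1;0 0 0 0 0.004 -0.216 1;0 0 0 0 0.004 -0.216 1"

```text
time_s: 3.2
tool_pos: [0.4842, 0.1362, 0.0583]
tool_rot: [1.0, 0.026, 0.001, -0.0]
force: [-0.8, 0.8, -1.0]
finger_gap: 1.0
gripper_force: 0.0
```

Run:
```python
from h import *
c=cam("side"); save("s1.png",cv2.resize(c["color"][200:400,160:400],None,fx=3,fy=3))
```

```text
(no output)
```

View pics/s1.png

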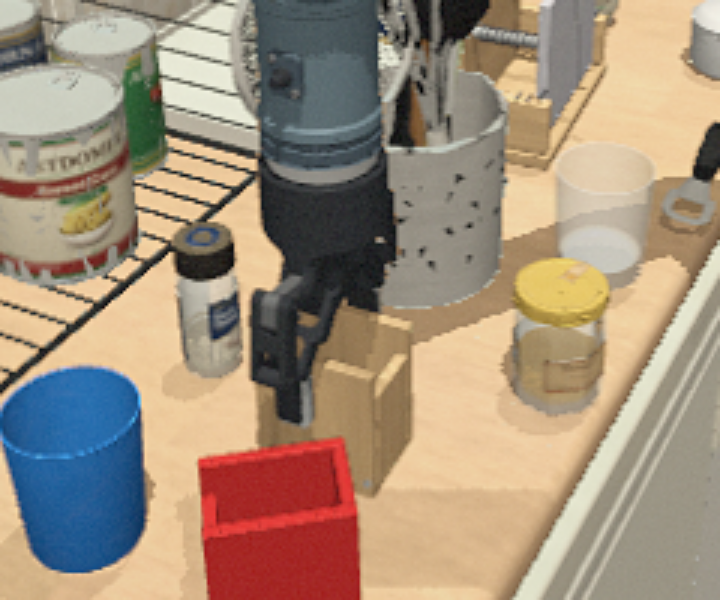

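The gripper straddles the caddy: the near finger is at (290,370) outside its side wall, clear of the red box and the jars. Closing.

Request:
move_arm:
  targets: "0 0 0 0 0 0 0;0 0 0 0 0 0 0;0 0 0 0 0 0 0;0 0 0 0 0 0 0;0 0 0 0 0 0 0;0 0 0 0 0 0 0;0 0 0 0 0 0 0;0 0 0 0 0 0 0"
  squeeze: 60

```text
time_s: 4.05
tool_pos: [0.4852, 0.1372, 0.0602]
tool_rot: [1.0, 0.027, 0.003, -0.0]
force: [-0.4, -0.2, 7.0]
finger_gap: 0.698
gripper_force: 65.4
```

Request:
move_arm:
  targets: "0 0 0 0 0 0.01 0;0 0 0 0 0 0.03 0;0 0 0 0 0 0.06 0;0 0 0 0 0 0.11 0;0 0 0 0 0 0.16 0;0 0 0 0 0 0.22 0;0 0 0 0 0 0.26 0;0 0 0 0 0 0.28 0"

```text
time_s: 4.85
tool_pos: [0.4835, 0.1372, 0.2862]
tool_rot: [1.0, 0.027, 0.003, -0.0]
force: [0.6, -0.7, -2.4]
finger_gap: 0.7
gripper_force: 65.4
```

Request:
move_arm:
  targets: "0 0 0 -0.01 0 0.05 0;0 0 0 -0.03 0 0.1 0;0 0 0 -0.05 -0.01 0.15 0;0 0 0 -0.07 -0.03 0.19 0;0 0 0 -0.08 -0.07 0.22 0;0 0 0 -0.08 -0.12 0.22 0;0 0 0 -0.08 -0.17 0.22 0;0 0 0 -0.08 -0.22 0.22 0"

```text
time_s: 5.65
tool_pos: [0.4171, -0.0403, 0.4583]
tool_rot: [1.0, 0.027, 0.001, 0.0]
force: [1.3, 0.0, -2.9]
finger_gap: 0.698
gripper_force: 65.6
```

Request:
move_arm:
  targets: "0 0 0.02 0 -0.05 0 0;0 0 0.04 0 -0.1 0 0;0 0 0.067 0 -0.15 0 0;0 0 0.067 0 -0.2 0 0;0 0 0.067 0 -0.25 0 0;0 0 0.067 0 -0.3 0 0;0 0 0.067 0 -0.35 0 0;0 0 0.067 0 -0.39 0 0"

```text
time_s: 6.45
tool_pos: [0.417, -0.3534, 0.4577]
tool_rot: [0.999, 0.052, -0.0, -0.0]
force: [0.4, -0.4, -2.6]
finger_gap: 0.693
gripper_force: 65.6
```

Request:
move_arm:
  targets: "0 0 0 0 0 -0.05 0;0 0 0 0 0 -0.11 0;0 0 0 0 0 -0.17 0;0 0 0 0 0 -0.23 0;0 0 0 0 0 -0.29 0;0 0 0 0 0 -0.33 0;0 0 0 0 0 -0.35 0;0 0 0 0 0 -0.35 0"

```text
time_s: 7.25
tool_pos: [0.4158, -0.3494, 0.1745]
tool_rot: [0.999, 0.053, -0.003, -0.003]
force: [-0.6, -0.5, -2.2]
finger_gap: 0.697
gripper_force: 65.6
```

Run:
```python
from h import *
print(r.observe()["tool_pos"])
S=cam("side");T=cam("top")
a=np.radians(6.1); R=np.array([[np.cos(a),-np.sin(a)],[np.sin(a),np.cos(a)]]); o=np.array([.516,-.341])
for n,c in(("top",T),("side",S)):
    W=cloud(c).reshape(-1,3); col=c["color"].reshape(-1,3).astype(int); k=~np.isnan(W[:,0]); W=W[k]; col=col[k]
    L=np.c_[(W[:,:2]-o)@R,W[:,2]]; wood=(col[:,0]-col[:,2]>30)
    m=wood&(L[:,0]>-.16)&(L[:,0]<-.05)&(abs(L[:,1])<.05)&(L[:,2]>.09)&(L[:,2]<.25); C=L[m]
    print(n,len(C),np.percentile(C,[1,50,99],axis=0).round(4).tolist())
    for s in(-1,1):
        q=C[(abs(C[:,1]-s*.03)<.006)];
        if len(q)>20: print(s,len(q),np.median(q,0),np.percentile(q[:,0],[1,99]))
    if len(C)>30: 
        Q=C[C[:,2]>C[:,2].max()-.025]; print(cv2.minAreaRect((Q[:,:2]*1000).astype(np.float32)))
ims=np.hstack([cv2.resize(S["color"][120:270,260:410],None,fx=2.6,fy=2.6),cv2.resize(T["color"][140:290,330:480],None,fx=2.6,fy=2.6)]); save("h1.png",ims)
```

```text
[ 0.4158142  -0.34936274  0.17454054]
top 334 [[-0.1402, -0.0034, 0.1188], [-0.1162, 0.0302, 0.1845], [-0.0615, 0.0317, 0.2145]]
1 242 [-0.11708512  0.03073451  0.18900513] [-0.14041902 -0.06131819]
((-100.25391387939453, 24.613147735595703), (22.593833923339844, 79.17414855957031), 82.85724639892578)
side 1207 [[-0.1458, -0.0274, 0.1171], [-0.1155, 0.0297, 0.1669], [-0.0671, 0.0357, 0.2188]]
-1 52 [-0.12289678 -0.02510483  0.20262773] [-0.14542845 -0.07144471]
1 958 [-0.11270065  0.03021241  0.15973193] [-0.14530971 -0.06693176]
((-108.544189453125, -5.669269561767578), (87.58735656738281, 20.605018615722656), 83.1640396118164)
```

View pics/h1.png

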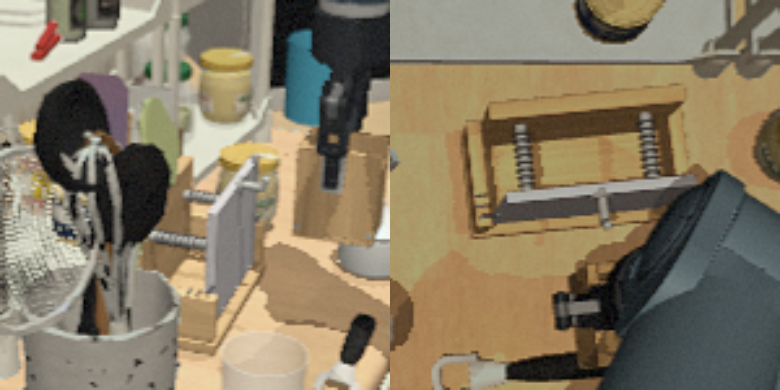

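Side crop: the caddy (340,190) is held upright before the fence (230,230). Top crop: it lies squarely in front of the hook (605,210). Offsets match, so I lower it to hook height and go forward.

Request:
move_arm:
  targets: "0 0 0 0 0 -0.02 0;0 0 0 0 0 -0.036 0;0 0 0 0 0 -0.036 0;0 0 0 0.015 0.0015 -0.036 0;0 0 0 0.03 0.003 -0.036 0;0 0 0 0.03 0.003 -0.036 0;0 0 0 0.03 0.003 -0.036 0;0 0 0 0.03 0.003 -0.036 0"

```text
time_s: 8.15
tool_pos: [0.4423, -0.3495, 0.1488]
tool_rot: [0.999, 0.053, -0.0, 0.0]
force: [-0.2, 0.2, -1.4]
finger_gap: 0.692
gripper_force: 65.7
```

```bash
cat > m.py <<'E'
from h import *
import sys
o_=r.observe(); print(o_["tool_pos"].round(4),o_["tool_rot"].round(4),o_["force"].round(2),o_["time_s"])
a=np.radians(6.1); R=np.array([[np.cos(a),-np.sin(a)],[np.sin(a),np.cos(a)]]); o=np.array([.516,-.341])
S=cam("side");T=cam("top")
for n,c in(("top",T),("side",S)):
    W=cloud(c).reshape(-1,3); col=c["color"].reshape(-1,3).astype(int); k=~np.isnan(W[:,0]); W=W[k]; col=col[k]
    L=np.c_[(W[:,:2]-o)@R,W[:,2]]; wood=(col[:,0]-col[:,2]>30)
    C=L[wood&(L[:,0]>-.14)&(L[:,0]<0.02)&(abs(L[:,1])<.05)&(L[:,2]>.055)&(L[:,2]<.25)]
    q=C[abs(C[:,1]-.03)<.006]; print(n,"left wall",len(q),"x",np.percentile(q[:,0],[1,99]),"z",np.percentile(q[:,2],[1,99]),"y,yaw",np.polyfit(q[:,0],q[:,1],1))
    f=L[~wood&(L[:,1]>.04)&(L[:,1]<.075)&(L[:,2]>.1)&(L[:,2]<.14)&(L[:,0]>-.02)&(L[:,0]<.04)]
    t=L[~wood&(L[:,1]>.04)&(L[:,1]<.075)&(L[:,2]>.143)&(L[:,2]<.153)&(L[:,0]>-.02)&(L[:,0]<.04)]
    print("  face x",len(f),np.median(f[:,0]),"top mid-5",np.median(t[:,0])-.005)
save(sys.argv[1],np.hstack([cv2.resize(S["color"][120:270,260:410],None,fx=2.6,fy=2.6),cv2.resize(T["color"][140:290,330:480],None,fx=2.6,fy=2.6)]))
E
python3 m.py h2.png
```

```text
[ 0.4423 -0.3495  0.1488] [ 9.986e-01  5.300e-02 -2.000e-04  0.000e+00] [-0.23  0.23 -1.42] 8.15
top left wall 217 x [-0.1161522  -0.03710396] z [0.09096821 0.1860137 ] y,yaw [0.00033155 0.02874618]
  face x 81 0.019055569359282022 top mid-5 0.0011626220281184827
side left wall 847 x [-0.1189779  -0.04032936] z [0.09053846 0.18498578] y,yaw [0.0017751 0.0274268]
  face x 100 -0.0007099149123785057 top mid-5 -0.002689129228773284
```

View pics/h2.png

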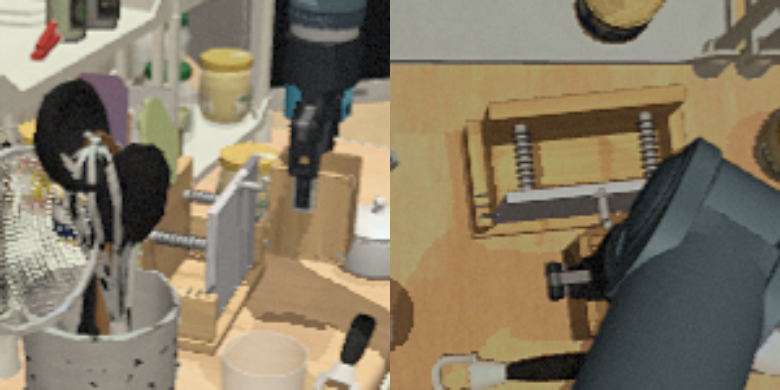

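The caddy sits at hook height, square, with its back about 38 mm from the face. The hook (605,200) is in line with its hand-hole, so I go in.

Request:
move_arm:
  targets: "0 0 0 0.01 0.001 0 0;0 0 0 0.02 0.002 0 0;0 0 0 0.03 0.003 0 0;0 0 0 0.04 0.004 0 0;0 0 0 0.04 0.004 0 0;0 0 0 0.04 0.004 0 0;0 0 0 0.04 0.004 0 0"

```text
time_s: 8.95
tool_pos: [0.4739, -0.3463, 0.1485]
tool_rot: [0.999, 0.053, -0.0, -0.0]
force: [0.4, 0.1, -1.7]
finger_gap: 0.694
gripper_force: 65.7
```

```bash
python3 m.py h3.png
```

```text
[ 0.4739 -0.3463  0.1485] [ 9.986e-01  5.280e-02 -4.000e-04 -1.000e-04] [ 0.4   0.07 -1.71] 8.95
top left wall 202 x [-0.08437534 -0.00548269] z [0.08990878 0.18540603] y,yaw [-0.00696202  0.02809704]
  face x 81 0.019188142300581083 top mid-5 0.0012004778455239331
side left wall 813 x [-0.0871536  -0.00887202] z [0.09033772 0.18498503] y,yaw [0.00202533 0.02738683]
  face x 92 -0.0010404068998971358 top mid-5 -0.0031452599056149963
```

View pics/h3.png

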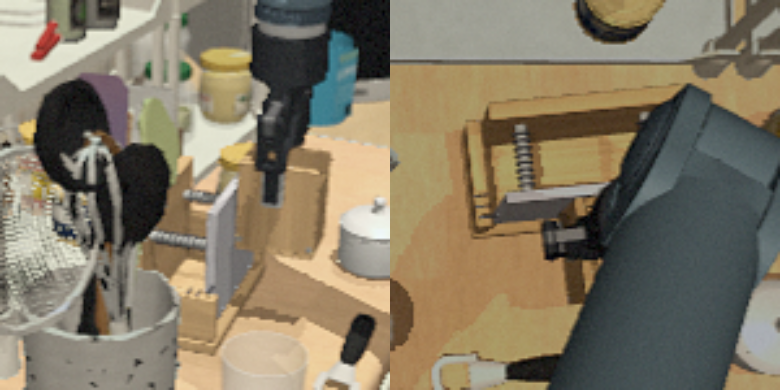

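No contact yet, and the gap to the face is about 7 mm (the back edge is just before the plate at (238,200)). Lowering onto the hook.

Request:
move_arm:
  targets: "0 0 0 0 0 -0.006 0;0 0 0 0 0 -0.012 0;0 0 0 0 0 -0.018 0;0 0 0 0 0 -0.022 0;0 0 0 0 0 -0.022 0;0 0 0 0 0 -0.022 0;0 0 0 0 0 -0.022 0"

```text
time_s: 9.75
tool_pos: [0.4747, -0.3463, 0.1313]
tool_rot: [0.999, 0.053, 0.0, 0.0]
force: [0.4, -0.6, -2.0]
finger_gap: 0.695
gripper_force: 65.7
```

Request:
move_arm:
  targets: "0 0 0 0 0 -0.001 0;0 0 0 0 0 -0.002 0;0 0 0 0 0 -0.002 0;0 0 0 0 0 -0.002 0;0 0 0 0 0 -0.002 0"

```text
time_s: 10.25
tool_pos: [0.4744, -0.3462, 0.1295]
tool_rot: [0.999, 0.053, 0.0, 0.0]
force: [-0.5, -0.4, -2.1]
finger_gap: 0.696
gripper_force: 65.7
```

Request:
move_arm:
  targets: "0 0 0 0 0 -0.001 0;0 0 0 0 0 -0.0015 0;0 0 0 0 0 -0.0015 0;0 0 0 0 0 -0.0015 0;0 0 0 0 0 -0.0015 0"

```text
time_s: 10.75
tool_pos: [0.4745, -0.3462, 0.1283]
tool_rot: [0.999, 0.053, 0.0, 0.0]
force: [0.1, 0.7, -2.3]
finger_gap: 0.692
gripper_force: 65.7
```

Request:
move_arm:
  targets: "0 0 0 0 0 -0.0015 0;0 0 0 0 0 -0.0015 0;0 0 0 0 0 -0.0015 0;0 0 0 0 0 -0.0015 0;0 0 0 0 0 -0.0015 0"

```text
time_s: 11.25
tool_pos: [0.4752, -0.3462, 0.1279]
tool_rot: [0.999, 0.053, 0.001, 0.0]
force: [-1.0, 2.1, 6.0]
finger_gap: 0.703
gripper_force: 66.2
```

```bash
python3 m.py h4.png
```

```text
[ 0.4752 -0.3462  0.1279] [9.986e-01 5.310e-02 7.000e-04 3.000e-04] [-1.01  2.07  5.98] 11.25
top left wall 193 x [-0.08301813 -0.00412541] z [0.06884353 0.16744841] y,yaw [-0.00198728  0.02837224]
  face x 83 0.01896672706084477 top mid-5 0.0016107587609950043
side left wall 787 x [-0.08625576 -0.00718581] z [0.07028194 0.16382941] y,yaw [0.00169449 0.02724191]
  face x 98 -0.000182222766711483 top mid-5 -0.0033361013146362473
```

The bar now rests on the hook (about 8 N). I ease that slightly and press forward.

Request:
move_arm:
  targets: "0 0 0 0.002 0.0002 0.0007 0;0 0 0 0.004 0.0004 0.0007 0;0 0 0 0.006 0.0006 0.0007 0;0 0 0 0.008 0.0008 0.0007 0;0 0 0 0.01 0.001 0.0007 0;0 0 0 0.0125 0.0013 0.0007 0;0 0 0 0.0125 0.0013 0.0007 0;0 0 0 0.0125 0.0013 0.0007 0"

```text
time_s: 12.15
tool_pos: [0.4828, -0.3455, 0.1279]
tool_rot: [0.999, 0.053, -0.002, -0.0]
force: [-4.7, 0.9, 8.4]
finger_gap: 0.692
gripper_force: 66.6
```

```bash
python3 m.py h5.png
```

```text
[ 0.4828 -0.3455  0.1279] [ 9.986e-01  5.250e-02 -1.700e-03 -3.000e-04] [-4.73  0.86  8.36] 12.15
top left wall 186 x [-0.07532907  0.0029565 ] z [0.07033499 0.24678992] y,yaw [-0.00094543  0.02850694]
  face x 70 0.009777339541143983 top mid-5 0.00909613489438382
side left wall 760 x [-7.83997358e-02 -2.71452651e-05] z [0.07008341 0.16443092] y,yaw [-0.00280266  0.02704415]
  face x 84 0.006963146946754404 top mid-5 0.004697804613960338
```

View pics/h5.png

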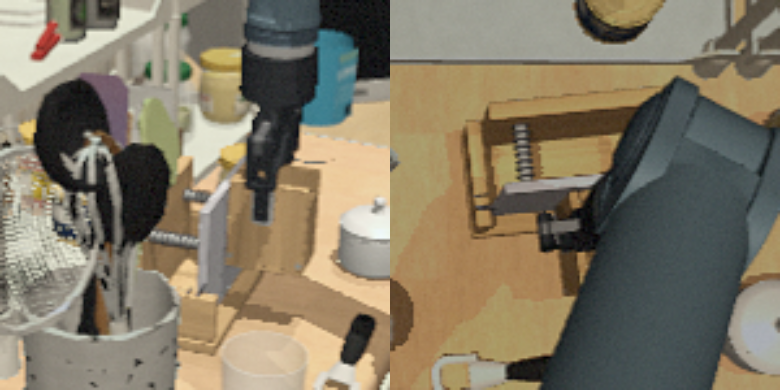

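The rested bar dragged the fence by hook friction: the plate is about 7.5 mm in, with the back still about 6 mm from it. I lift slightly, push flush, then lower again.

Request:
move_arm:
  targets: "0 0 0 0 0 0.001 0;0 0 0 0 0 0.002 0;0 0 0 0 0 0.003 0;0 0 0 0 0 0.003 0;0 0 0 0 0 0.003 0;0 0 0 0 0 0.003 0"

```text
time_s: 12.85
tool_pos: [0.4834, -0.3449, 0.129]
tool_rot: [0.999, 0.053, -0.001, -0.001]
force: [-1.9, -0.5, -2.6]
finger_gap: 0.693
gripper_force: 65.7
```

Request:
move_arm:
  targets: "0 0 0 0.002 0.0002 0.0005 0;0 0 0 0.004 0.0004 0.0005 0;0 0 0 0.006 0.0006 0.0005 0;0 0 0 0.008 0.0008 0.0005 0;0 0 0 0.01 0.001 0.0005 0;0 0 0 0.0125 0.0013 0.0005 0;0 0 0 0.0125 0.0013 0.0005 0;0 0 0 0.0125 0.0013 0.0005 0"

```text
time_s: 13.65
tool_pos: [0.4918, -0.3438, 0.1296]
tool_rot: [0.999, 0.052, -0.003, -0.001]
force: [-7.4, 0.9, -2.2]
finger_gap: 0.695
gripper_force: 65.7
```

```bash
python3 m.py h6.png
```

```text
[ 0.4918 -0.3438  0.1296] [ 0.9986  0.0524 -0.0028 -0.0011] [-7.42  0.95 -2.23] 13.65
top left wall 187 x [-0.06650545  0.01240788] z [0.07292597 0.16756102] y,yaw [-0.00969525  0.02879259]
  face x 60 0.014014564686958296 top mid-5 0.013221505866292452
side left wall 828 x [-0.0693921   0.01055233] z [0.07148009 0.16612924] y,yaw [0.00194792 0.02768924]
  face x 82 0.010912742061662262 top mid-5 0.008105393677137453
```

The back is flush and travel is about 12 mm (7.4 N). A bit further, then rest on the hook.

Request:
move_arm:
  targets: "0 0 0 0.002 0.0002 0 0;0 0 0 0.004 0.0004 0 0;0 0 0 0.0065 0.0007 0 0;0 0 0 0.0065 0.0007 0 0;0 0 0 0.0065 0.0007 -0.0008 0;0 0 0 0.0065 0.0007 -0.0016 0;0 0 0 0.0065 0.0007 -0.0016 0;0 0 0 0.0065 0.0007 -0.0016 0"

```text
time_s: 14.55
tool_pos: [0.496, -0.3438, 0.1289]
tool_rot: [0.999, 0.052, -0.004, -0.001]
force: [-10.5, 0.2, 1.3]
finger_gap: 0.696
gripper_force: 66.1
```

Request:
move_arm:
  targets: "0 0 0 0 0 -0.0008 0;0 0 0 0 0 -0.0008 0;0 0 0 0 0 -0.0008 0;0 0 0 0 0 -0.0008 0;0 0 0 0 0 -0.0008 0;0 0 0 0 0 -0.0008 0"

```text
time_s: 15.15
tool_pos: [0.4962, -0.3439, 0.1285]
tool_rot: [0.999, 0.052, -0.003, -0.001]
force: [-10.4, 0.6, 2.1]
finger_gap: 0.692
gripper_force: 66.1
```

```bash
python3 m.py h7.png; python3 m.py h8.png
```

```text
[ 0.4962 -0.3439  0.1285] [ 9.986e-01  5.210e-02 -3.400e-03 -8.000e-04] [-10.43   0.59   2.1 ] 15.15
top left wall 180 x [-0.0618468   0.01606658] z [0.07060734 0.16583674] y,yaw [-0.00925287  0.02836438]
  face x 55 0.0184511988276668 top mid-5 0.017571679305605416
side left wall 773 x [-0.06540799  0.01459429] z [0.07005084 0.16654904] y,yaw [7.24070100e-05 2.72411432e-02]
  face x 77 0.015491029068188389 top mid-5 0.01204346767889514
[ 0.4962 -0.3439  0.1285] [ 9.986e-01  5.220e-02 -3.300e-03 -8.000e-04] [-9.98  0.1   1.85] 15.25
top left wall 172 x [-0.06167014  0.01654251] z [0.0722176  0.16464466] y,yaw [-0.0105759   0.02835631]
  face x 56 0.018381404350855557 top mid-5 0.017456107811685426
side left wall 780 x [-0.06511562  0.01412633] z [0.0704318  0.16836755] y,yaw [-0.00204141  0.02723537]
  face x 76 0.014901046689105643 top mid-5 0.011341031767565176
```

View pics/h8.png

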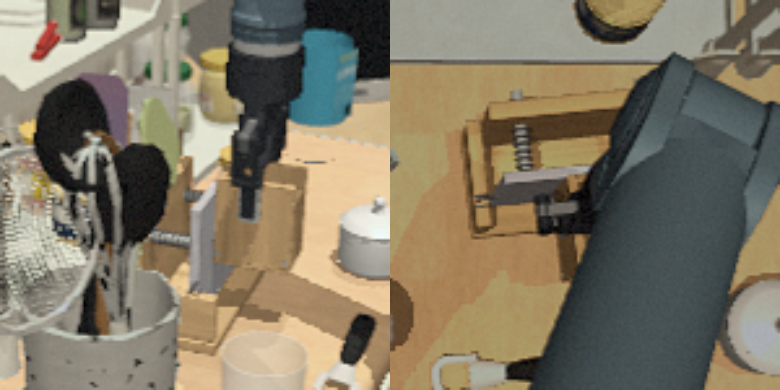

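Travel is about 16.3 mm at about 10 N, flush and square. A last small lowering puts the bar firmly on the hook.

Request:
move_arm:
  targets: "0 0 0 0 0 -0.0005 0;0 0 0 0 0 -0.001 0;0 0 0 0 0 -0.001 0;0 0 0 0 0 -0.001 0;0 0 0 0 0 -0.001 0;0 0 0 0 0 -0.001 0;0 0 0 0 0 -0.001 0;0 0 0 0 0 -0.001 0"

```text
time_s: 16.15
tool_pos: [0.4967, -0.3439, 0.1283]
tool_rot: [0.999, 0.052, -0.003, -0.001]
force: [-9.9, 1.0, 4.1]
finger_gap: 0.696
gripper_force: 66.1
```

```bash
python3 m.py h9.png
```

```text
[ 0.4967 -0.3439  0.1283] [ 9.986e-01  5.220e-02 -2.900e-03 -7.000e-04] [-9.94  1.    4.07] 16.15
top left wall 179 x [-0.06145036  0.01717573] z [0.07199945 0.16507027] y,yaw [-0.00817389  0.02836753]
  face x 52 0.018805401077689417 top mid-5 0.017627503116400534
side left wall 781 x [-0.06457073  0.01510322] z [0.07066181 0.16871954] y,yaw [0.00091686 0.02727565]
  face x 76 0.01564659571521848 top mid-5 0.01230563576001455
```

Now resting on the hook (about 6 N) with 10 N of press, and steady.

```bash
python3 -c "
from rig import r
print(r.hand_in())"
```

```text
the job is handed in; nothing more can be done
None
```

The caddy hangs by its handle bar on the jig's hook and is held still, flush and square against the fence at about 10 N (fence about 16.5 mm in, between the marks); the job is handed in, but no verdict came back.

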